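Clamp the build plate in the scraping jig

ROBOT

A 6-joint arm with a two-finger parallel gripper is mounted at the origin on the work surface. World frame = base frame: x ahead of the robot, y to its left, z up, the work surface at z = 0. Lengths are in m, angles in degrees, forces in N, time in s.
With the tool pointing down it reaches from about 0.3 to 0.75 m from the base axis. Payload 8.5 kg.
Tool frame: the origin (TCP) lies on the centre line of the jaws, within the pads' length; the fingertips stand env.tips_ahead ahead of it and the grasp point (between the pads) lies 8 mm behind it (env.tips_ahead is the distance from the TCP to the fingertips, in m); z points along the fingers, y is the direction in which the jaws open and shut (so a half turn about z gives the same grasp; the last joint's range is limited). The gripper opens to 85 mm and grips with 20 to 120 N. Pads are 22 mm wide; open, the fingers measure 114 mm over their backs; the gripper's body (76 mm by 85 mm) begins 54 mm behind the grasp point. The pads swing forward as they close: fully open they stand 13 mm farther back than shut.
Start: joints at [-81.033, 21.807, 74.336, -0, 83.858, -12.336], TCP at [0.2, -0.512, 0.242] pointing down, gripper open.
Joint ranges: [-178.18, 178.18], [-50.72, 133.34], [12.68, 142.11], [-81.47, 261.47], [9.98, 163.14], [-165.26, 165.26]. Speed limits (degrees/s): [136.94, 136.94, 180, 180, 180, 180].

INTERFACE

Orientations are given as a 3x3 rotation matrix whose columns are the frame's x, y, z axes.
In Python, from rig import env gives the robot as it stands.
- The arm moves only by the tool servo_tool, never from a script. Its argument "commands" is a list of rows, each an object with "linear": the shift along the tool's x, y, z in mm, a list of three; "angular": the turn, a rotation vector about the tool's x, y, z in degrees, a list of three; "gripper": the opening, from -1 (shut) to 1 (fully open). In form: [{"linear": [x, y, z], "angular": [rx, ry, rz], "gripper": gripper}, ...]. A call has 1 to 20 rows; each row is the pose to reach, as a shift and turn from the pose commanded when the call began, along the tool's axes at that moment; what a row does not reach only later rows make up. A row lasts 1/10 s, in which the tool goes at most 50 mm and 8.59 degrees, less where a joint would pass 70% of its speed; a pose out of reach is approached as far as the arm can. A call with a gripper value outside its range is refused whole. The fingers move at their own pace and stop on an object; "force" is the grip in N (left out, the last holds). Time passes only in rows, so rows that repeat a pose let the fingers close. It gives the time, the measured TCP pose, the force and the opening at its end, in the units of the state.
- env.observe(): the state, without advancing time (a new reading comes with each control period).
- env.get_image(name): name is "scene" or "top"; returns a dict with "frame" (420x560x3 uint8, blue, green, red), "fx", "fy", "cx", "cy" (pixels), "cam_to_world" (4x4, takes a point from camera to world coordinates). Camera axes: x right, y up, looking along -z (the intrinsics and any distortion apply to the point x, -y, -z); pixel columns grow to the right and rows downward; lengths in m; the calibration is good to about 2 mm. A picture is of the moment at which its call begins. There is no depth.
- env.close_job(): hands the job in, once; it reports no verdict.
Trained networks look in a picture, given as the dict that the camera call returned (one of the last four; its "shot" number tells which), for a name from the list of things; names that differ only in an ending like _2 or _b are one class to them, and where a whole thing is asked for, a point or a joint stands for the part that bears it (a point fixed in the world has none). Each returns a list of dicts, best first, with "confidence" (0 to 1); they miss things now and then, are a little off and sometimes report something else, mostly with a low value. They report only what shows in the picture. A call takes as long as a camera call.
- env.trace(picture, query): "pixels" (420x560 bool, what is visible of it) and "extent" ([left, top, right, bottom] in pixels, round what is visible of it).
The state is a dict: "time_s": time; "q": joint angles; "qvel": joint speeds; "joint_efforts": joint torques, N m; "position": TCP position; "tool_rot": TCP orientation; "ft_force": force on the tool from outside, world axes, zero at the start; "wrist_torque": the same for the moment, N m; "grip_width": finger opening in m.
Only numpy, scipy, OpenCV 4.12 (cv2) and the standard library are available. Lean on these libraries where they do the work, as an engineer would, in place of code of your own. Each camera call takes 0.05 s, during which the arm holds its last target.

TASK

Clamp the glass build plate in the scraping jig so that the print can be scraped off it: with a fingertip swing the clamp strap round over the plate until it meets its stop pin, and only then push the cam lever down flat, so that the rubber foot presses on the glass. Do not pick anything up; leave the plate in its jig and the bottle, glue stick and scraper where they are.

Things in the scene. Friction and masses are not known exactly. Their poses are not given: they have to be found in the camera images.
- jig: Scraping jig, fixed: aluminium base 310 x 230 x 12 mm with 6 mm fences around the glass plate and a swing clamp at its near edge. Origin on the table under the clamp's stud, z along the swivel axis, x across the middle of the plate. Base: x -45 to 265, y -115 to 115 mm. The strap's stop pin (8 mm thick, 45 mm high) stands at x 45, y -15.5 mm.
- swing (a joint): Angle of the clamp strap, with its lever, about the upright stud, rad: 0 = over the plate along the jig's x axis, at its stop; positive = swung away to the jig's +y side (up to 1.9), where it starts. Stiff (0.12 N m), stays where left. With the lever up the foot clears the glass by about 2 mm; with the lever down it is too low to pass over the glass edge.
- strap_mid (a point): Centre of the strap's section 75 mm from the stud. Flat steel bar 22 mm wide, 12 mm thick, from 30 mm behind the stud to 115 mm before it; underside about 36 mm above the table with the lever up, 5 mm lower with it down. At 100 mm a 16 mm nut stands 6 mm above it, over the 8 mm spindle of the rubber foot. Site x axis along the strap away from the stud, z up.
- lever (a joint): Angle of the cam lever about its level pin, rad: 0 = down flat, locked (end stop); positive = raised (up to 1.35); it starts at 0.95 to 1.2. It swings in the strap's upright plane on the side away from the foot: raised it leans back over the strap's tail, flat it points straight away from the foot. Stiff (0.25 N m, about 3 N near its end), stays where left.
- cam_pin (a point): Centre of the cam lever's pin, on the stud axis, 69 mm above the table. The lever reaches 106 mm from it, the round cams below it 26 mm.
- lever_end (a point): Middle of the lever's upper face near its end, 95 mm from the pin. The black handle is 22 mm wide and 10 mm thick; this face lies 5 mm above the line through the pin and looks up when the lever is flat (then 74 mm above the table), up and towards the foot's side when raised.
- foot: The clamp's rubber foot, 18 mm across, on a sprung spindle under the strap, 100 mm from the stud. The origin is the centre of its underside. With the lever flat it presses on the glass with about 9 N.
- plate: Loose clear glass build plate, 180 x 180 x 4 mm, lying in the jig between its fences, with a white printed gear (64 mm across, 20 mm high) stuck on it towards the far side. The origin is the centre of the plate's underside, 155 mm from the stud and 12 mm above the table.
- bottle: Black plastic bottle with a grey cap, 46 mm across, 95 mm high, standing loose beside the jig. The origin is the centre of its underside.
- gluestick: Glue stick, 30 mm across, 88 mm high, standing loose on the other side of the jig. The origin is the centre of its underside.
- scraper: Scraper with a wooden handle and a flat steel blade, 190 mm long, 50 mm wide, 16 mm high, lying loose on the table to the jig's -y side, roughly along the jig's x axis. The origin is 15 mm from the handle's blade end, on the underside.

How it is judged (in metres and radians):
On the way, in this order (a step that is already met when the one before it is completed fails the run):
1. the strap is swung over the plate to its stop while the lever is still up (value of joint swing below 0.1 rad and value of joint lever above 0.6 rad), for 0.2 s.
2. the lever is pushed down flat and the foot presses on the glass (value of joint swing below 0.1 rad and value of joint lever below 0.12 rad and contact force between foot and plate above 4 N), for 0.2 s.
At the end, for the whole second after the job is handed in: The strap lies over the plate within 0.1 rad of its stop, the cam lever is down within 0.12 rad of flat, the rubber foot presses on the glass with more than 4 N, and the plate lies flat within 8 mm of where it was (all of step 2 and distance of plate from where it was at the start of the episode below 0.008 m and angle between plate's own z axis and vertical below 0.05 rad); the robot touches nothing.
It fails at once if the glass plate was lifted or pushed out of its place in the jig (distance of plate from where it was at the start of the episode above 0.012 m or angle between plate's own z axis and vertical above 0.1 rad).
It fails at once if the bottle, glue stick or scraper was lifted, carried, pushed away or knocked over (distance of any of bottle, gluestick, scraper from where it was at the start of the episode above 0.02 m or angle between any of bottle, gluestick's own z axis and vertical above 0.5 rad).
It also fails if it takes over 58 s, if anything falls off the work surface, if the arm or the gripper's body presses on something with over 40 N, if the wrist force passes 120 N, or if a joint passes its speed limit or range.

## Working session

There is one attempt and no reset: what is moved stays moved. The work goes in short steps, Python scripts to look and compute and a tool call to move; the robot and the scene stay as the last step left them, time stands still between calls to the robot, and variables do not carry over. Pictures are saved under pics/ and viewed, and the job is handed in when it is done.

Besides the shell and the picture viewer there is one more tool, called after "Request:" in YAML: its name, and indented under it one key for each argument. servo_tool: Moves the arm, as the interface text tells. Its arguments: {"type":"object","properties":{"commands":{"type":"array","items":{"type":"object","properties":{"linear":{"type":"array","items":{"type":"number"}},"angular":{"type":"array","items":{"type":"number"}},"gripper":{"type":"number"}}}},"force":{"type":"number"}},"required":["commands"]}

```bash
ls; mkdir -p pics; python3 - <<'E'
from rig import env
import cv2,numpy as np
s=env.observe(); print(s['time_s'],s['position'],s['tool_rot'],s['grip_width'],env.tips_ahead)
for n in ("scene","top"):
    p=env.get_image(n); cv2.imwrite(f'pics/{n}0.png',p['frame']); print(n,p['fx'],p['fy'],p['cx'],p['cy'],p.keys()); print(np.round(p['cam_to_world'],4))
    for q in ["jig","swing","lever","foot","plate","bottle","gluestick","scraper"]:
        r=env.trace(p,q)
        for d in r[:2]: print(q,round(d['confidence'],2),d['extent'],d['pixels'].sum())
E
```

```text
pics
0.0 [ 0.1997571  -0.51213723  0.24170071] [[ 9.31661443e-01  3.63327511e-01 -2.73852846e-04]
 [ 3.63327510e-01 -9.31660341e-01  1.45909446e-03]
 [ 2.74991325e-04 -1.45888033e-03 -9.99998898e-01]] 0.08527663655385266 0.011
scene 432.8869765667398 432.8869765667398 281.868658251767 212.99396776532728 dict_keys(['frame', 'fx', 'fy', 'cx', 'cy', 'cam_to_world', 'shot'])
[[ 0.1084 -0.6418  0.7591  1.3224]
 [ 0.994   0.0823 -0.0723 -0.0384]
 [-0.016   0.7624  0.6469  0.703 ]
 [ 0.      0.      0.      1.    ]]
jig 0.66 [186.8, 174.2, 332.4, 334.2] 6829
swing 0.63 [259.7, 174.0, 335.1, 233.8] 1111
lever 0.59 [257.2, 174.6, 288.8, 219.7] 485
plate 0.66 [202.2, 237.8, 308.5, 316.4] 5673
bottle 0.95 [336.3, 244.9, 360.2, 288.8] 734
gluestick 0.9 [178.7, 210.2, 195.6, 247.6] 450
scraper 0.63 [187.9, 177.2, 233.6, 222.2] 567
top 456.20806785084716 456.20806785084716 279.8563946823527 204.64516234382214 dict_keys(['frame', 'fx', 'fy', 'cx', 'cy', 'cam_to_world', 'shot'])
[[-0.0089  0.9945 -0.1046  0.4793]
 [-0.9999 -0.0076  0.0133  0.0494]
 [ 0.0124  0.1047  0.9944  1.0507]
 [ 0.      0.      0.      1.    ]]
jig 0.69 [227.0, 94.8, 372.6, 247.3] 7214
swing 0.61 [231.0, 189.3, 309.5, 223.4] 892
lever 0.61 [281.1, 207.4, 310.6, 217.8] 282
plate 0.61 [254.5, 104.2, 357.9, 203.3] 5984
bottle 0.77 [217.0, 134.0, 242.3, 157.0] 414
gluestick 0.61 [372.2, 202.9, 390.4, 217.1] 227
scraper 0.78 [329.2, 243.5, 387.2, 319.5] 1251
```

```bash
python3 - <<'E'
import cv2
a=cv2.imread('pics/scene0.png'); cv2.imwrite('pics/scene0c.png',cv2.resize(a[150:360,150:400],None,fx=3,fy=3,interpolation=2)[:600])
a=cv2.imread('pics/top0.png'); cv2.imwrite('pics/top0c.png',cv2.resize(a[80:330,190:440],None,fx=2.4,fy=2.4,interpolation=2)[:600])
E
```

```text
(no output)
```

View pics/scene0c.png

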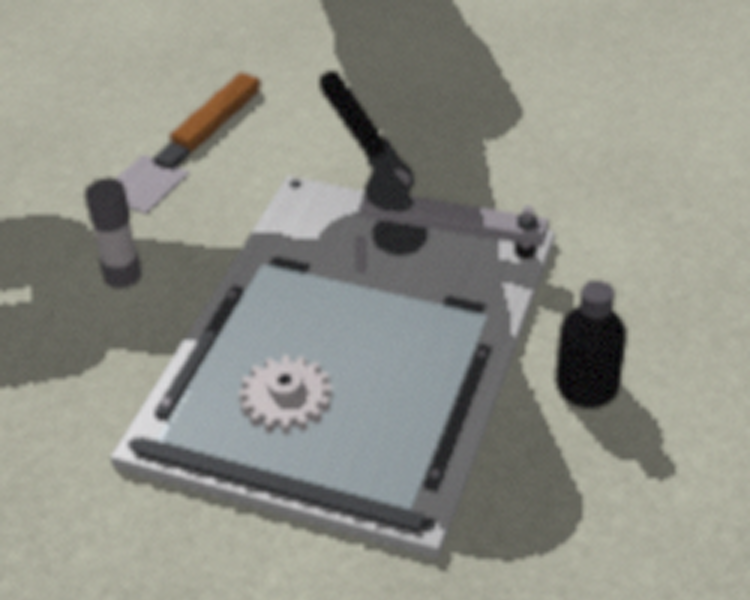

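View pics/top0c.png

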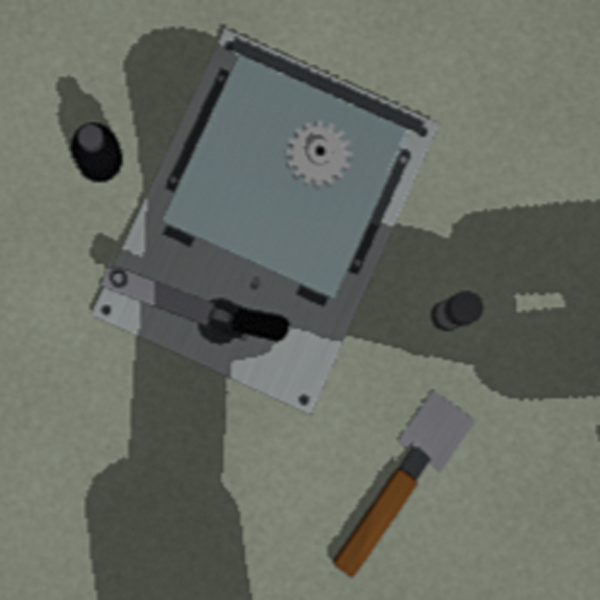

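View pics/scene0.png

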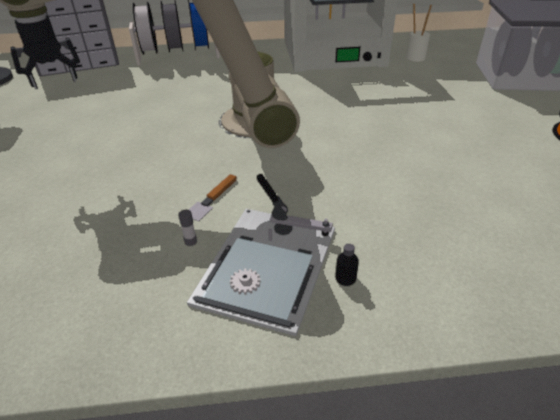

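The views show the plate at about top (306,153) and the strap lying across the jig's near edge, with its nut at top (240,196). The lever is raised towards the right and the stop pin is at top (296,197). The bottle is left of the jig, with the glue stick and scraper to its right. Next I fit the jig pose and joint angles.

```bash
cat > h.py <<'E'
import numpy as np,cv2
def proj(p,P):
    P=np.atleast_2d(P); T=np.linalg.inv(p['cam_to_world']); c=P@T[:3,:3].T+T[:3,3]
    return np.c_[p['cx']+p['fx']*c[:,0]/-c[:,2], p['cy']-p['fy']*c[:,1]/-c[:,2]]
def ray(p,uv,z):
    d=np.array([(uv[0]-p['cx'])/p['fx'],-(uv[1]-p['cy'])/p['fy'],-1]); T=p['cam_to_world']; d=T[:3,:3]@d; o=T[:3,3]
    return o+d*(z-o[2])/d[2]
def jw(g,P):
    P=np.atleast_2d(P);c,s=np.cos(g[2]),np.sin(g[2])
    return np.c_[g[0]+c*P[:,0]-s*P[:,1],g[1]+s*P[:,0]+c*P[:,1],P[:,2]]
E
python3 - <<'E'
from rig import env
from h import *
from scipy.optimize import least_squares
p=env.get_image('top'); q=env.get_image('scene')
def top(c): return np.array(c)/2.4+[190,80]
def sc(c): return np.array(c)/3+[150,150]
C=[[265,115,.012],[265,-115,.012],[-45,-115,.012],[-45,115,.012]]
C=np.array(C)*[1e-3,1e-3,1]
tp=np.array([top(c) for c in [(223,27),(438,122),(310,412),(93,312)]])
spn=np.array([sc(c) for c in [(440,543),(115,460),(290,180),(553,215)]])
def f(g,w=(1,1)):
    W=jw(g,C); return np.r_[w[0]*(proj(p,W)-tp).ravel(),w[1]*(proj(q,W)-spn).ravel()]
for w in [(1,0),(0,1),(1,1)]:
    r=least_squares(f,[.45,0,-.4],args=(w,)); print(w,r.x.round(4),np.round(r.fun,1))
g=r.x
nut_t=ray(p,top((119,278)),.054); nut_s=ray(q,sc((528,214)),.054)
for n in (nut_t,nut_s):
    d=n[:2]-g[:2]; print('nut',n.round(4),np.linalg.norm(d),np.arctan2(d[1],d[0])-g[2])
sw=np.mean([np.arctan2(*(n[:2]-g[:2])[::-1])-g[2] for n in (nut_t,nut_s)])
# lever end: extreme points
for L in (.9,1.0,1.1,1.2):
    P=np.array([-.106*np.cos(L),0,.069+.106*np.sin(L)]); pin=np.array([0,0,.069])
    R=jw([g[0],g[1],g[2]+sw],[P,pin]); print(L,((proj(p,R)-[190,80])*2.4).round(0).tolist(),((proj(q,R)-150)*3).round(0).tolist())
for n in ("bottle","gluestick"):
    for im in (p,q):
        e=env.trace(im,n)[0]['extent']; print(n,e)
b=ray(q,(348.5,282),0); gl=ray(q,(188.5,244),0); 
print('bottle',b,'glue',gl)
np.save('g.npy',np.r_[g,sw])
E
```

```text
(1, 0) [ 0.5689  0.0319 -0.4321] [ 0.3 -0.4  0.5 -0.5  0.5  0.4 -1.2  0.4 -0.   0.  -0.  -0.  -0.  -0.
 -0.   0. ]
(0, 1) [ 0.5655  0.0355 -0.4193] [-0.   0.  -0.  -0.  -0.   0.  -0.   0.   1.8  0.2 -0.7 -1.2 -1.9 -2.7
  0.3  3.3]
(1, 1) [ 0.5674  0.0339 -0.425 ] [-1.5  0.2 -1.  -0.5 -0.1  0.8 -2.1  1.5  0.2  1.3 -2.1 -0.8 -2.3 -2.3
 -0.1  4.1]
nut [0.6044 0.1245 0.054 ] 0.09785161926577676 1.608625017744665
nut [0.6024 0.13   0.054 ] 0.10226544335654962 1.6465329380586122
0.9 [[295.0, 335.0], [218.0, 316.0]] [[307.0, 79.0], [396.0, 180.0]]
1.0 [[286.0, 331.0], [218.0, 316.0]] [[318.0, 73.0], [396.0, 180.0]]
1.1 [[276.0, 326.0], [218.0, 316.0]] [[329.0, 69.0], [396.0, 180.0]]
1.2 [[265.0, 322.0], [218.0, 316.0]] [[342.0, 66.0], [396.0, 180.0]]
bottle [220.3, 131.2, 241.6, 156.5]
bottle [337.4, 242.3, 360.8, 283.5]
gluestick [369.7, 199.9, 391.5, 218.1]
gluestick [176.6, 211.2, 197.2, 244.5]
bottle [0.73862438 0.15512811 0.        ] glue [ 0.58061355 -0.18741732  0.        ]
```

```bash
cat >> h.py <<'E'
from scipy.spatial.transform import Rotation as Ro
G=np.array([.5685,.0325,-.430])
def cmd(s,tip,yaw,tilt=None):
    """tip world pos (m), yaw deg of tool x; vertical tool -> linear mm, angular deg"""
    R0=np.array(s['tool_rot']); y=np.radians(yaw)
    x=np.array([np.cos(y),np.sin(y),0]); z=np.array([0,0,-1.]); R=np.c_[x,np.cross(z,x),z]
    t=np.array(tip)-R[:,2]*.011
    l=R0.T@(t-np.array(s['position']))*1000; a=np.degrees(Ro.from_matrix(R0.T@R).as_rotvec())
    return l.round(1).tolist(),a.round(1).tolist()
def polar(r,ang,off):  # world xy: at strap angle ang(rad, world), radius r, offset off to the +swing side
    return G[:2]+r*np.array([np.cos(ang),np.sin(ang)])+off*np.array([-np.sin(ang),np.cos(ang)])
E
python3 - <<'E'
from rig import env
from h import *
s=env.observe(); a=1.21
xy=polar(.08,a,.040); print(xy); print(cmd(s,[*xy,.20],159))
E
```

```text
[0.55931691 0.12147006]
([565.2, -459.9, 31.3], [0.0, -0.0, -137.7])
```

Request:
servo_tool:
  commands:
    - {"linear":[565,-460,0],"angular":[0,0,-137.7],"gripper":-1}
    - {"linear":[565,-460,0],"angular":[0,0,-137.7],"gripper":-1}
    - {"linear":[565,-460,0],"angular":[0,0,-137.7],"gripper":-1}
    - {"linear":[565,-460,0],"angular":[0,0,-137.7],"gripper":-1}
    - {"linear":[565,-460,0],"angular":[0,0,-137.7],"gripper":-1}
    - {"linear":[565,-460,0],"angular":[0,0,-137.7],"gripper":-1}
    - {"linear":[565,-460,0],"angular":[0,0,-137.7],"gripper":-1}
    - {"linear":[565,-460,0],"angular":[0,0,-137.7],"gripper":-1}
    - {"linear":[565,-460,0],"angular":[0,0,-137.7],"gripper":-1}
    - {"linear":[565,-460,0],"angular":[0,0,-137.7],"gripper":-1}
    - {"linear":[565,-460,0],"angular":[0,0,-137.7],"gripper":-1}
    - {"linear":[565,-460,0],"angular":[0,0,-137.7],"gripper":-1}
    - {"linear":[565,-460,0],"angular":[0,0,-137.7],"gripper":-1}
    - {"linear":[565,-460,0],"angular":[0,0,-137.7],"gripper":-1}
    - {"linear":[565,-460,0],"angular":[0,0,-137.7],"gripper":-1}
    - {"linear":[565,-460,0],"angular":[0,0,-137.7],"gripper":-1}
    - {"linear":[565,-460,0],"angular":[0,0,-137.7],"gripper":-1}
    - {"linear":[565,-460,0],"angular":[0,0,-137.7],"gripper":-1}
    - {"linear":[565,-460,0],"angular":[0,0,-137.7],"gripper":-1}
    - {"linear":[565,-460,0],"angular":[0,0,-137.7],"gripper":-1}

```text
time_s: 3.2
position: [0.559, 0.1209, 0.2425]
tool_rot: [[-0.933, 0.361, 0.0], [0.361, 0.933, 0.0], [-0.0, 0.0, -1.0]]
ft_force: [0.0, -0.2, -0.0]
grip_width: -0.0
```

Arrived above the start point. Now I go down most of the way and look.

Request:
servo_tool:
  commands:
    - {"linear":[0,0,40],"angular":[0,0,0],"gripper":-1}
    - {"linear":[0,0,80],"angular":[0,0,0],"gripper":-1}
    - {"linear":[0,0,120],"angular":[0,0,0],"gripper":-1}
    - {"linear":[0,0,160],"angular":[0,0,0],"gripper":-1}
    - {"linear":[0,0,180],"angular":[0,0,0],"gripper":-1}
    - {"linear":[0,0,180],"angular":[0,0,0],"gripper":-1}

```text
time_s: 3.8
position: [0.5577, 0.121, 0.0599]
tool_rot: [[-0.933, 0.36, -0.005], [0.36, 0.933, -0.0], [0.005, -0.002, -1.0]]
ft_force: [0.1, -0.1, 0.2]
grip_width: 0.0002
```

```bash
cat > look.py <<'E'
import sys
from rig import env
from h import *
n=sys.argv[1]
o=[]
for c,(r0,r1,c0,c1) in (('scene',(130,330,180,380)),('top',(90,290,190,390))):
    p=env.get_image(c); f=p['frame'][r0:r1,c0:c1]
    o.append(cv2.resize(f,(400,400),interpolation=cv2.INTER_CUBIC))
cv2.imwrite(f'pics/{n}.png',np.hstack(o))
s=env.observe(); print(s['time_s'],np.round(s['position'],4),np.round(s['ft_force'],1),np.round(s['q'],0))
E
python3 look.py a1
```

```text
3.9 [0.5596 0.1212 0.0632] [ 0.3 -0.6  0.4] [  0.  35.  85.  -0.  60. -69.]
```

View pics/a1.png

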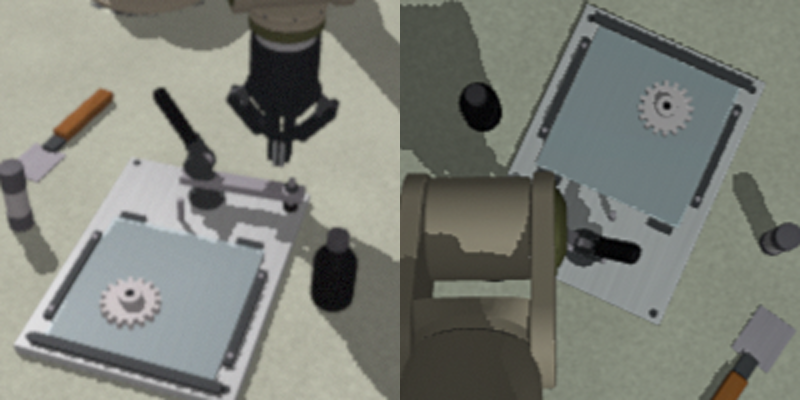

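```bash
python3 - <<'E'
from rig import env
from h import *
s=env.observe(); a=1.21
xy=polar(.09,a,.036); print(cmd(s,[*xy,.038],159.3))
E
```

```text
([-3.6, 10.2, 14.2], [0.0, 0.1, -0.4])
```

Request:
servo_tool:
  commands:
    - {"linear":[0,10,0],"angular":[0,0,-0.4],"gripper":-1}
    - {"linear":[-2,10,8],"angular":[0,0,-0.4],"gripper":-1}
    - {"linear":[-3.5,10,14],"angular":[0,0,-0.4],"gripper":-1}
    - {"linear":[-3.5,10,14],"angular":[0,0,-0.4],"gripper":-1}
    - {"linear":[-3.5,10,14],"angular":[0,0,-0.4],"gripper":-1}

```text
time_s: 4.4
position: [0.5659, 0.1294, 0.0482]
tool_rot: [[-0.936, 0.352, -0.0], [0.352, 0.936, -0.0], [0.0, -0.0, -1.0]]
ft_force: [-0.0, -0.7, 0.4]
grip_width: 0.0
```

```bash
python3 - <<'E'
from rig import env
from h import *
s=env.observe(); print(s['position'],s['ft_force'])
for a in np.arange(1.21,.60,-.06):
    xy=polar(.09,a,.022); print(round(a,2),cmd(s,[*xy,.038],np.degrees(a)+90))
E
```

```text
[0.56587738 0.12940379 0.04819677] [-0.03079448 -0.67724123  0.37666899]
1.21 ([-14.7, 0.2, -0.8], [-0.0, -0.0, 0.1])
1.15 ([-20.1, 1.4, -0.8], [-0.0, -0.0, 3.5])
1.09 ([-25.6, 2.2, -0.8], [-0.0, -0.0, 6.9])
1.03 ([-31.1, 2.7, -0.8], [-0.0, -0.0, 10.4])
0.97 ([-36.7, 2.9, -0.8], [-0.0, -0.0, 13.8])
0.91 ([-42.2, 2.7, -0.8], [-0.0, -0.0, 17.3])
0.85 ([-47.8, 2.2, -0.8], [-0.0, -0.0, 20.7])
0.79 ([-53.3, 1.3, -0.8], [-0.0, -0.0, 24.1])
0.73 ([-58.7, 0.2, -0.8], [-0.0, -0.0, 27.6])
0.67 ([-64.1, -1.3, -0.8], [-0.0, -0.0, 31.0])
0.61 ([-69.3, -3.1, -0.8], [-0.0, -0.0, 34.4])
```

Request:
servo_tool:
  commands:
    - {"linear":[-7,0,0],"angular":[0,0,0],"gripper":-1}
    - {"linear":[-14,0,0],"angular":[0,0,0],"gripper":-1}
    - {"linear":[-20,1.4,0],"angular":[0,0,3.5],"gripper":-1}
    - {"linear":[-25.6,2.2,0],"angular":[0,0,7],"gripper":-1}
    - {"linear":[-31,2.7,0],"angular":[0,0,10.4],"gripper":-1}
    - {"linear":[-36.7,2.9,0],"angular":[0,0,13.8],"gripper":-1}
    - {"linear":[-42,2.7,0],"angular":[0,0,17.3],"gripper":-1}
    - {"linear":[-42,2.7,0],"angular":[0,0,17.3],"gripper":-1}

```text
time_s: 5.2
position: [0.6071, 0.1168, 0.0483]
tool_rot: [[-0.788, 0.615, 0.001], [0.615, 0.788, -0.0], [-0.0, 0.0, -1.0]]
ft_force: [0.3, 0.1, -0.0]
grip_width: 0.0001
```

```bash
python3 look.py a2
```

```text
5.3 [0.6065 0.1171 0.0483] [ 0.2 -0.   0.4] [ -0.  39.  78.   0.  63. -52.]
```

View pics/a2.png

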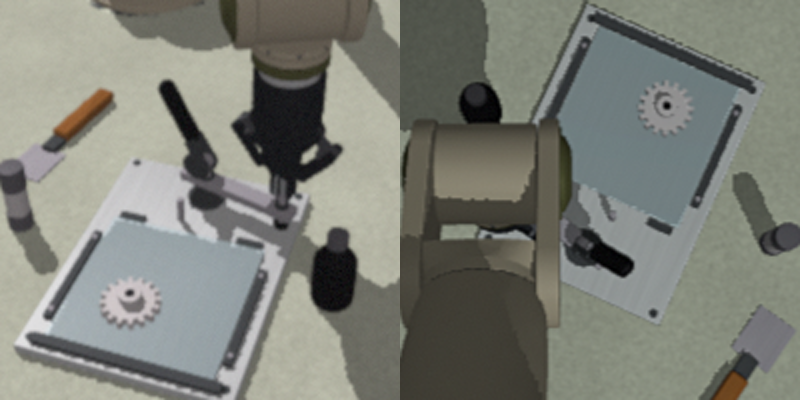

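The strap follows the fingertip: the nut moved to crop (281,215), and the force is near zero. I continue the arc.

```bash
python3 - <<'E'
from rig import env
from h import *
s=env.observe()
for a in np.arange(.85,-.36,-.08):
    xy=polar(.09,a,.022); print(round(a,2),cmd(s,[*xy,.038],np.degrees(a)+90))
E
```

```text
0.85 ([-5.4, 1.1, -0.7], [0.0, 0.0, 3.5])
0.77 ([-12.7, 2.1, -0.7], [0.0, 0.0, 8.1])
0.69 ([-20.1, 2.5, -0.7], [0.0, 0.0, 12.6])
0.61 ([-27.5, 2.4, -0.7], [0.0, 0.0, 17.2])
0.53 ([-34.9, 1.6, -0.7], [0.0, 0.0, 21.8])
0.45 ([-42.2, 0.3, -0.7], [0.0, 0.0, 26.4])
0.37 ([-49.3, -1.6, -0.7], [0.0, 0.0, 31.0])
0.29 ([-56.3, -4.1, -0.7], [0.0, 0.0, 35.6])
0.21 ([-63.1, -7.1, -0.7], [0.0, 0.0, 40.1])
0.13 ([-69.6, -10.7, -0.7], [0.0, 0.0, 44.7])
0.05 ([-75.8, -14.7, -0.7], [0.0, 0.0, 49.3])
-0.03 ([-81.6, -19.3, -0.7], [0.0, 0.0, 53.9])
-0.11 ([-87.1, -24.3, -0.7], [0.0, 0.0, 58.5])
-0.19 ([-92.1, -29.7, -0.7], [0.0, 0.0, 63.1])
-0.27 ([-96.7, -35.5, -0.7], [0.0, 0.0, 67.6])
-0.35 ([-100.9, -41.7, -0.7], [0.0, 0.0, 72.2])
```

Request:
servo_tool:
  commands:
    - {"linear":[-5.4,1.1,0],"angular":[0,0,3.5],"gripper":-1}
    - {"linear":[-12.7,2,0],"angular":[0,0,8],"gripper":-1}
    - {"linear":[-20,2.5,0],"angular":[0,0,12.6],"gripper":-1}
    - {"linear":[-27.5,2.4,0],"angular":[0,0,17.2],"gripper":-1}
    - {"linear":[-35,1.6,0],"angular":[0,0,21.8],"gripper":-1}
    - {"linear":[-42,0.3,0],"angular":[0,0,26.4],"gripper":-1}
    - {"linear":[-49.3,-1.6,0],"angular":[0,0,31],"gripper":-1}
    - {"linear":[-56.3,-4,0],"angular":[0,0,35.6],"gripper":-1}
    - {"linear":[-63,-7,0],"angular":[0,0,40],"gripper":-1}
    - {"linear":[-69.6,-10.7,0],"angular":[0,0,44.7],"gripper":-1}
    - {"linear":[-75.8,-14.7,0],"angular":[0,0,49.3],"gripper":-1}
    - {"linear":[-81.6,-19.3,0],"angular":[0,0,54],"gripper":-1}
    - {"linear":[-87,-24.3,0],"angular":[0,0,58.5],"gripper":-1}
    - {"linear":[-92,-29.7,0],"angular":[0,0,63],"gripper":-1}
    - {"linear":[-96.7,-35.5,0],"angular":[0,0,67.6],"gripper":-1}
    - {"linear":[-100.9,-41.7,0],"angular":[0,0,72.2],"gripper":-1}
    - {"linear":[-100.9,-41.7,0],"angular":[0,0,72.2],"gripper":-1}

```text
time_s: 7.0
position: [0.6601, 0.0218, 0.0483]
tool_rot: [[0.344, 0.939, -0.0], [0.939, -0.344, 0.0], [-0.0, -0.0, -1.0]]
ft_force: [-0.2, -0.1, 0.4]
grip_width: -0.0
```

```bash
python3 look.py a3; python3 - <<'E'
from rig import env
from h import *
s=env.observe()
for a in (-.38,-.40,-.42,-.44,-.46):
    xy=polar(.09,a,.022); print(round(a,2),cmd(s,[*xy,.038],np.degrees(a)+90))
E
```

```text
7.1 [0.6602 0.0224 0.0484] [-0.  -0.3  0.3] [-8. 43. 70. -0. 68. 12.]
-0.38 ([-2.7, 1.0, -0.6], [0.0, 0.0, 1.8])
-0.4 ([-4.5, 1.3, -0.6], [0.0, 0.0, 3.0])
-0.42 ([-6.4, 1.7, -0.6], [0.0, 0.0, 4.1])
-0.44 ([-8.2, 2.0, -0.6], [0.0, 0.0, 5.3])
-0.46 ([-10.0, 2.2, -0.6], [0.0, 0.0, 6.4])
```

View pics/a3.png

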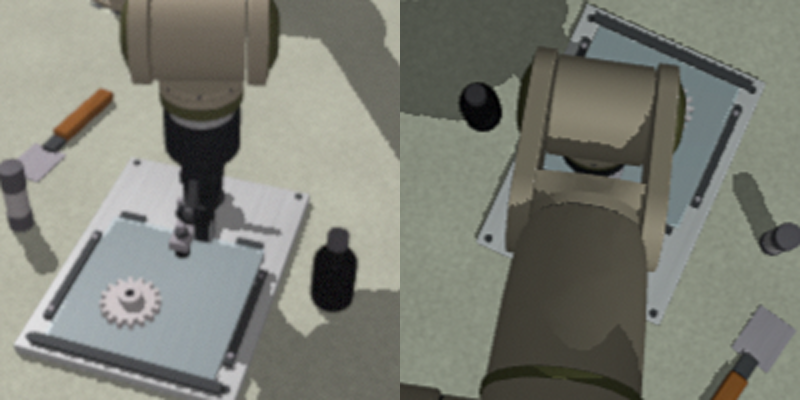

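The strap now lies over the plate, with its nut at scene crop (181,237). I push on slowly until the force shows the stop.

Request:
servo_tool:
  commands:
    - {"linear":[-1.5,0.5,0],"angular":[0,0,1],"gripper":-1}
    - {"linear":[-3,1,0],"angular":[0,0,2],"gripper":-1}
    - {"linear":[-4.5,1.3,0],"angular":[0,0,3],"gripper":-1}
    - {"linear":[-5.5,1.5,0],"angular":[0,0,3.6],"gripper":-1}

```text
time_s: 7.5
position: [0.6597, 0.0168, 0.0483]
tool_rot: [[0.403, 0.915, -0.0], [0.915, -0.403, 0.0], [0.0, -0.0, -1.0]]
ft_force: [-0.9, 1.6, 0.5]
grip_width: 0.0004
```

Request:
servo_tool:
  commands:
    - {"linear":[-1,0.1,0],"angular":[0,0,0.5],"gripper":-1}
    - {"linear":[-2,0.2,0],"angular":[0,0,1],"gripper":-1}

```text
time_s: 7.7
position: [0.6593, 0.0153, 0.0484]
tool_rot: [[0.418, 0.908, 0.001], [0.908, -0.418, 0.001], [0.001, 0.0, -1.0]]
ft_force: [1.8, 7.5, -0.5]
grip_width: -0.0003
```

Request:
servo_tool:
  commands:
    - {"linear":[-1,0,0],"angular":[0,0,0],"gripper":-1}
    - {"linear":[-1,0,0],"angular":[0,0,0],"gripper":-1}
    - {"linear":[-1,0,0],"angular":[0,0,0],"gripper":-1}

```text
time_s: 8.0
position: [0.6593, 0.0152, 0.0484]
tool_rot: [[0.418, 0.909, 0.002], [0.909, -0.418, 0.002], [0.003, 0.001, -1.0]]
ft_force: [3.4, 7.9, -0.6]
grip_width: -0.0002
```

The arm holds at 8 N without moving, so the strap is on its stop. I back off, rise and look.

Request:
servo_tool:
  commands:
    - {"linear":[8,0,0],"angular":[0,0,0],"gripper":-1}
    - {"linear":[20,0,0],"angular":[0,0,0],"gripper":-1}
    - {"linear":[25,0,-20],"angular":[0,0,0],"gripper":-1}
    - {"linear":[25,0,-70],"angular":[0,0,0],"gripper":-1}
    - {"linear":[25,0,-120],"angular":[0,0,0],"gripper":-1}
    - {"linear":[25,0,-160],"angular":[0,0,0],"gripper":-1}
    - {"linear":[75,0,-190],"angular":[0,0,0],"gripper":-1}
    - {"linear":[120,0,-190],"angular":[0,0,0],"gripper":-1}
    - {"linear":[160,0,-190],"angular":[0,0,0],"gripper":-1}
    - {"linear":[200,0,-190],"angular":[0,0,0],"gripper":-1}
    - {"linear":[200,0,-190],"angular":[0,0,0],"gripper":-1}
    - {"linear":[200,0,-190],"angular":[0,0,0],"gripper":-1}

```text
time_s: 9.2
position: [0.7423, 0.1967, 0.2374]
tool_rot: [[0.417, 0.909, -0.001], [0.909, -0.417, -0.001], [-0.001, -0.001, -1.0]]
ft_force: [0.4, -0.5, 0.0]
grip_width: -0.0001
```

```bash
python3 look.py a4
```

```text
9.3 [0.7422 0.1949 0.2385] [ 0.5  0.2 -0.5] [  6.  47.  28.  -0. 105.  31.]
```

View pics/a4.png

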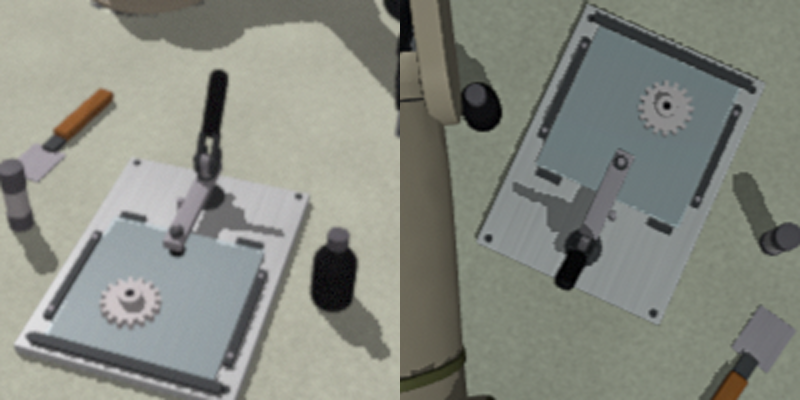

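The strap points over the plate, nut at top crop (621,162), and touches the pin at (613,215). The lever is still raised, with its end at top crop (567,285) and scene crop (218,75). I measure the angles.

```bash
python3 - <<'E'
from rig import env
from h import *
p=env.get_image('top'); q=env.get_image('scene')
n=ray(p,(190+(621-400)/2,90+162/2),.054); d=n[:2]-G[:2]; print('nut t',d,np.linalg.norm(d),np.arctan2(d[1],d[0])-G[2])
n=ray(q,(180+177/2,130+231/2),.054); d=n[:2]-G[:2]; print('nut s',d,np.linalg.norm(d),np.arctan2(d[1],d[0])-G[2])
for L in (.9,1,1.1,1.2):
    u=np.array([-np.cos(L),0,np.sin(L)]); nn=np.array([np.sin(L),0,np.cos(L)])
    P=jw(G,[u*.106+[0,0,.069],u*.095+nn*.005+[0,0,.069],[0,0,.069]])
    print(L,((proj(p,P)-[190,90])*2+[400,0]).round().tolist(),((proj(q,P)-[180,130])*2).round().tolist(),P[1].round(3))
E
```

```text
nut t [ 0.09031121 -0.04279157] 0.09993614588390186 -0.012487975795383854
nut s [ 0.09506862 -0.03820118] 0.1024566824988553 0.047919252085161346
0.9 [[557.0, 296.0], [562.0, 286.0], [583.0, 242.0]] [[220.0, 69.0], [217.0, 78.0], [203.0, 160.0]] [0.518 0.055 0.147]
1 [[561.0, 287.0], [565.0, 278.0], [583.0, 242.0]] [[218.0, 68.0], [215.0, 78.0], [203.0, 160.0]] [0.526 0.052 0.152]
1.1 [[565.0, 278.0], [569.0, 270.0], [583.0, 242.0]] [[215.0, 69.0], [213.0, 79.0], [203.0, 160.0]] [0.533 0.049 0.156]
1.2 [[569.0, 269.0], [572.0, 262.0], [583.0, 242.0]] [[212.0, 70.0], [210.0, 81.0], [203.0, 160.0]] [0.541 0.045 0.159]
```

```bash
python3 - <<'E'
from rig import env
from h import *
s=env.observe(); print(s['position'])
def tgt(L,rho=.09,h=.008):
    u=np.array([-np.cos(L),0,np.sin(L)]); nn=np.array([np.sin(L),0,np.cos(L)])
    return jw(G,u*rho+nn*.005+[h,0,.069])[0]
t=tgt(1.25); a=t.copy(); a[2]=.227
print(cmd(s,a,65.36),cmd(s,t,65.36))
E
```

```text
[0.74217341 0.19441431 0.23897465]
([-219.8, -105.4, 0.9], [0.0, -0.0, -0.1]) ([-219.8, -105.5, 71.9], [0.0, -0.0, -0.1])
```

Request:
servo_tool:
  commands:
    - {"linear":[-40,-19,0],"angular":[0,0,0],"gripper":-1}
    - {"linear":[-80,-38,0],"angular":[0,0,0],"gripper":-1}
    - {"linear":[-120,-57,0],"angular":[0,0,0],"gripper":-1}
    - {"linear":[-160,-76,0],"angular":[0,0,0],"gripper":-1}
    - {"linear":[-200,-96,0],"angular":[0,0,0],"gripper":-1}
    - {"linear":[-219.8,-105.4,0],"angular":[0,0,0],"gripper":-1}
    - {"linear":[-219.8,-105.4,0],"angular":[0,0,0],"gripper":-1}
    - {"linear":[-219.8,-105.4,30],"angular":[0,0,0],"gripper":-1}
    - {"linear":[-219.8,-105.4,55],"angular":[0,0,0],"gripper":-1}
    - {"linear":[-219.8,-105.4,72],"angular":[0,0,0],"gripper":-1}
    - {"linear":[-219.8,-105.4,72],"angular":[0,0,0],"gripper":-1}
    - {"linear":[-219.8,-105.4,72],"angular":[0,0,0],"gripper":-1}

```text
time_s: 10.6
position: [0.5552, 0.0399, 0.167]
tool_rot: [[0.418, 0.908, 0.001], [0.908, -0.418, -0.0], [0.0, 0.001, -1.0]]
ft_force: [0.1, 0.1, -0.5]
grip_width: -0.0003
```

```bash
python3 look.py a5; python3 - <<'E'
from rig import env
from h import *
s=env.observe(); print(s['position'])
def tgt(L,rho=.09,h=.008):
    u=np.array([-np.cos(L),0,np.sin(L)]); nn=np.array([np.sin(L),0,np.cos(L)])
    return jw(G,u*rho+nn*.005+[h,0,.069])[0]
for L in np.arange(1.25,-.04,-.08): print(round(L,2),cmd(s,tgt(L),65.36))
E
```

```text
10.7 [0.5554 0.0399 0.1676] [ 0.3  0.3 -0.2] [-8. 26. 80.  0. 73. 17.]
[0.55535045 0.03986976 0.16758222]
1.25 ([-1.2, -0.6, 0.6], [0.1, -0.0, -0.1])
1.17 ([-1.2, -7.5, 2.7], [0.1, -0.0, -0.1])
1.09 ([-1.2, -14.2, 5.4], [0.1, -0.0, -0.1])
1.01 ([-1.2, -20.6, 8.7], [0.1, -0.0, -0.1])
0.93 ([-1.3, -26.8, 12.4], [0.1, -0.0, -0.1])
0.85 ([-1.3, -32.7, 16.6], [0.1, -0.0, -0.1])
0.77 ([-1.3, -38.2, 21.3], [0.1, -0.0, -0.1])
0.69 ([-1.3, -43.3, 26.3], [0.1, -0.0, -0.1])
0.61 ([-1.3, -47.9, 31.8], [0.1, -0.0, -0.1])
0.53 ([-1.3, -52.2, 37.7], [0.1, -0.0, -0.1])
0.45 ([-1.3, -55.9, 43.8], [0.1, -0.0, -0.1])
0.37 ([-1.3, -59.2, 50.2], [0.1, -0.0, -0.1])
0.29 ([-1.3, -61.9, 56.9], [0.1, -0.0, -0.1])
0.21 ([-1.3, -64.1, 63.8], [0.1, -0.0, -0.1])
0.13 ([-1.3, -65.7, 70.8], [0.1, -0.0, -0.1])
0.05 ([-1.3, -66.8, 77.9], [0.1, -0.0, -0.1])
-0.03 ([-1.4, -67.3, 85.1], [0.1, -0.0, -0.1])
```

View pics/a5.png

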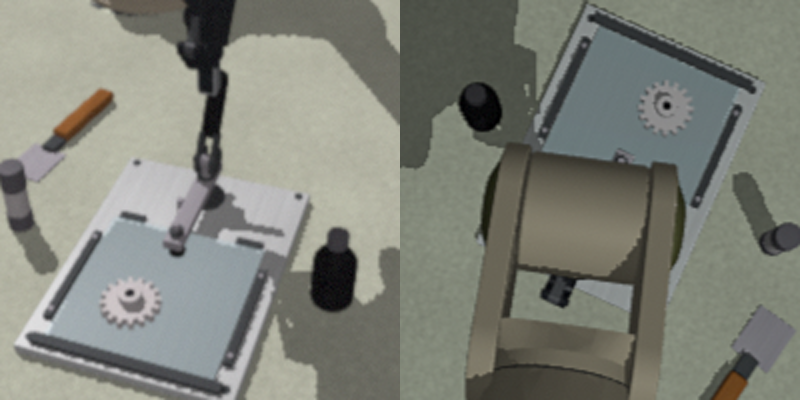

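The fingertip, at scene crop (207,90), is in front of the raised lever on the foot's side. I push along the arc to about 0.3 rad first.

Request:
servo_tool:
  commands:
    - {"linear":[-1,-7.5,2.7],"angular":[0,0,0],"gripper":-1}
    - {"linear":[-1,-14,5.4],"angular":[0,0,0],"gripper":-1}
    - {"linear":[-1,-20.6,8.7],"angular":[0,0,0],"gripper":-1}
    - {"linear":[-1,-26.8,12.4],"angular":[0,0,0],"gripper":-1}
    - {"linear":[-1,-32.7,16.6],"angular":[0,0,0],"gripper":-1}
    - {"linear":[-1,-38,21],"angular":[0,0,0],"gripper":-1}
    - {"linear":[-1,-43,26],"angular":[0,0,0],"gripper":-1}
    - {"linear":[-1,-48,32],"angular":[0,0,0],"gripper":-1}
    - {"linear":[-1,-52,38],"angular":[0,0,0],"gripper":-1}
    - {"linear":[-1,-56,44],"angular":[0,0,0],"gripper":-1}
    - {"linear":[-1,-59,50],"angular":[0,0,0],"gripper":-1}
    - {"linear":[-1,-62,57],"angular":[0,0,0],"gripper":-1}
    - {"linear":[-1,-62,57],"angular":[0,0,0],"gripper":-1}

```text
time_s: 12.0
position: [0.4973, 0.065, 0.1083]
tool_rot: [[0.418, 0.909, -0.002], [0.909, -0.418, 0.0], [-0.001, -0.002, -1.0]]
ft_force: [0.1, -0.3, -0.6]
grip_width: -0.0
```

```bash
python3 look.py a6
```

```text
12.1 [0.4977 0.0649 0.109 ] [-0.3  0.4 -0.3] [-6. 25. 93. -0. 61. 19.]
```

View pics/a6.png

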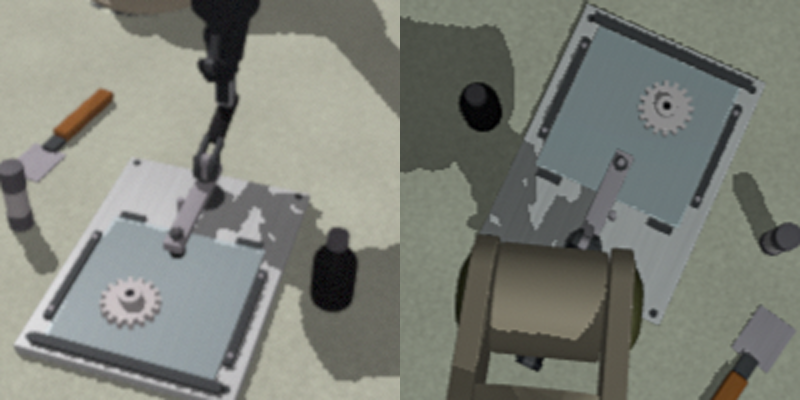

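The lever follows (its end is under the fingertip at scene crop (226,105)) and the strap has not moved. I finish the push.

Request:
servo_tool:
  commands:
    - {"linear":[0,-2,7],"angular":[0,0,0],"gripper":-1}
    - {"linear":[0,-4,13],"angular":[0,0,0],"gripper":-1}
    - {"linear":[0,-5,18],"angular":[0,0,0],"gripper":-1}
    - {"linear":[0,-5,22],"angular":[0,0,0],"gripper":-1}
    - {"linear":[0,-5,24],"angular":[0,0,0],"gripper":-1}

```text
time_s: 12.6
position: [0.4932, 0.0671, 0.0849]
tool_rot: [[0.418, 0.909, -0.001], [0.909, -0.418, 0.0], [-0.0, -0.001, -1.0]]
ft_force: [0.5, -0.3, 4.3]
grip_width: 0.0006
```

Request:
servo_tool:
  commands:
    - {"linear":[0,0,1],"angular":[0,0,0],"gripper":-1}
    - {"linear":[0,0,2],"angular":[0,0,0],"gripper":-1}

```text
time_s: 12.8
position: [0.4932, 0.0672, 0.0843]
tool_rot: [[0.418, 0.909, 0.0], [0.909, -0.418, 0.0], [0.0, 0.0, -1.0]]
ft_force: [-5.5, 0.8, 22.4]
grip_width: -0.0003
```

Force has risen to 22 N at tip height 73 mm, so the lever is at its end stop. I hold briefly, then lift away.

Request:
servo_tool:
  commands:
    - {"linear":[0,0,0],"angular":[0,0,0],"gripper":-1}
    - {"linear":[0,0,0],"angular":[0,0,0],"gripper":-1}
    - {"linear":[0,0,0],"angular":[0,0,0],"gripper":-1}
    - {"linear":[0,0,-20],"angular":[0,0,0],"gripper":-1}
    - {"linear":[0,0,-60],"angular":[0,0,0],"gripper":-1}
    - {"linear":[0,0,-100],"angular":[0,0,0],"gripper":-1}
    - {"linear":[0,0,-150],"angular":[0,0,0],"gripper":-1}
    - {"linear":[50,0,-150],"angular":[0,0,0],"gripper":-1}
    - {"linear":[100,0,-150],"angular":[0,0,0],"gripper":-1}
    - {"linear":[150,0,-150],"angular":[0,0,0],"gripper":-1}
    - {"linear":[200,0,-150],"angular":[0,0,0],"gripper":-1}
    - {"linear":[200,0,-150],"angular":[0,0,0],"gripper":-1}
    - {"linear":[200,0,-150],"angular":[0,0,0],"gripper":-1}

```text
time_s: 14.1
position: [0.5764, 0.2493, 0.2321]
tool_rot: [[0.416, 0.909, -0.003], [0.909, -0.416, -0.001], [-0.002, -0.002, -1.0]]
ft_force: [0.2, 0.1, 0.3]
grip_width: -0.0003
```

```bash
python3 look.py a7
```

```text
14.2 [0.5765 0.2478 0.233 ] [-0.4  0.3 -0.5] [12. 30. 62. -0. 88. 37.]
```

View pics/a7.png

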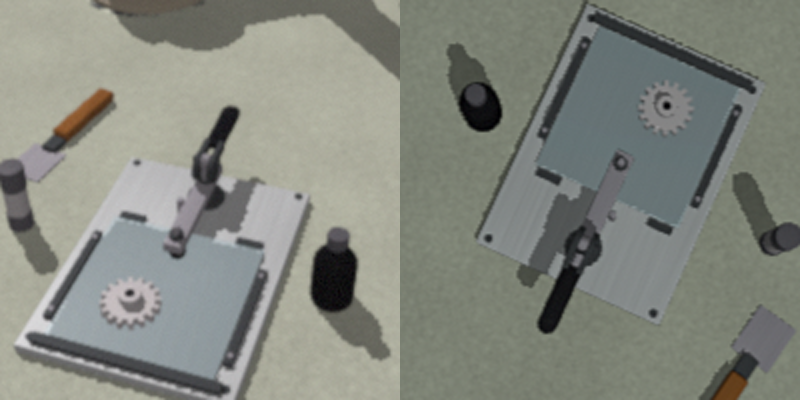

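The lever points straight away from the foot: its end is at scene crop (235,110) and top crop (546,328). The strap is on the pin, and the plate and loose items look unmoved. I check the lever angle by projecting the model.

```bash
python3 - <<'E'
from rig import env
from h import *
p=env.get_image('top'); q=env.get_image('scene')
for L in (0,.1,.2,.3,.4):
    u=np.array([-np.cos(L),0,np.sin(L)])
    P=jw(G,[u*.106+[0,0,.069],[0,0,.069]])
    print(L,((proj(p,P)-[190,90])*2+[400,0]).round().tolist(),((proj(q,P)-[180,130])*2).round().tolist())
for im in (q,p):
    r=env.trace(im,'lever')
    print([ (d['confidence'],d['extent']) for d in r[:1]])
    off=np.array([180,130]) if im is q else np.array([190,90])
    e=np.array(r[0]['extent']); print(((e.reshape(2,2)-off)*2+([0,0] if im is q else [400,0])))
    for n in ('plate','bottle','gluestick','scraper'): print(n,[d['extent'] for d in env.trace(im,n)[:1]])
E
```

```text
0 [[543.0, 332.0], [583.0, 242.0]] [[230.0, 108.0], [203.0, 160.0]]
0.1 [[543.0, 332.0], [583.0, 242.0]] [[230.0, 101.0], [203.0, 160.0]]
0.2 [[543.0, 331.0], [583.0, 242.0]] [[230.0, 95.0], [203.0, 160.0]]
0.3 [[544.0, 328.0], [583.0, 242.0]] [[229.0, 89.0], [203.0, 160.0]]
0.4 [[545.0, 325.0], [583.0, 242.0]] [[228.0, 84.0], [203.0, 160.0]]
[(0.73, [275.1, 183.3, 299.7, 221.0])]
[[190.2 106.6]
 [239.4 182. ]]
plate [[202.4, 239.8, 309.9, 317.2]]
bottle []
gluestick [[176.0, 207.4, 196.5, 244.9]]
scraper [[191.0, 176.0, 235.9, 221.1]]
[(0.76, [257.5, 200.8, 290.8, 257.3])]
[[535.  221.6]
 [601.6 334.6]]
plate [[255.9, 105.1, 359.5, 205.3]]
bottle [[218.2, 130.3, 242.3, 156.5]]
gluestick [[368.9, 201.5, 392.5, 214.7]]
scraper [[324.9, 242.9, 388.4, 320.9]]
```

```bash
python3 -c "
from rig import env
print(env.close_job())"
```

```text
the job is handed in; nothing more can be done
None
```

I swung the clamp strap over the plate to its stop pin and then pushed the cam lever down flat. I lifted the arm clear and handed the job in at about 14 s.

- **Strap:** With the lever still up, the strap pressed against the pin at about 8 N without moving. Picture estimates of the swing angle before the lever push were -0.01 rad (top camera) and 0.05 rad (scene camera). It looked unmoved in the last pictures.
- **Lever:** It met its end stop with the fingertip at about 73 mm height and 22 N. In the last pictures its end lies where a flat lever should be, at about 0 rad.
- **Plate and loose items:** The plate, glue stick and scraper outlines stayed within a few pixels (up to about 4) of where they started. The network missed the bottle in the last scene picture, but it shows there, upright, and the top view puts it at its starting spot.
- **Not measured:** The force of the foot on the glass cannot be read directly. I infer it from the lever being flat.
- **Calibration disagreement:** The first jig fits from the two cameras differed by about 5 mm. I relied mainly on the top camera, and the contacts matched it.

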